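# Refit a belt tensioner pulley and lock it with its spring clip

### The job

Lower the loose pulley gently onto the bare spindle of the belt tensioner until it rests on the shoulder, then push the open spring clip sideways into the groove just above the pulley's hub until it has snapped fully home on the spindle, as on the finished pulley beside it. Push firmly enough for it to snap, but do not force it or press it hard into the hub, and leave the other things on the bench where they are.

Things in the scene. Friction and masses are not known exactly. Their poses are not given: they have to be found in the camera images.
- bracket: Belt tensioner: grey steel plate 245x104x8 mm bolted flat on the bench, two upright steel spindles 110 mm apart along it (+x of its frame); the second carries a finished pulley (rim 74 mm) and clip, whose black grip reaches 80 mm above the bench. A lug with a screw, 38 mm high, at the far end. Fixed. Origin: on the bare spindle's axis at bench height; z up.
- seat (a point): On the bare spindle's axis, level with the shoulder (51 mm across, 14 mm above the bench) on which the pulley's underside comes to rest. The spindle is 26 mm thick; its chamfered tip (20 mm across) is 57 mm above this point.
- groove (a point): On the bare spindle's axis, 38.5 mm above the shoulder: where the eye's centre of the seated clip lies. The ring groove has a 18 mm core. With the pulley home its hub's top face is 2.5 mm below this point, just above the groove's lower wall; the upper wall is 4 mm above it, so the wire has only about 1.5 mm of play in height. The spindle's tip is 18.5 mm above it.
- pulley: Loose aluminium pulley, about 0.16 kg, lying flat, hub up, 36 mm high. Rim 74 mm across and 14 mm high; on it a round hub 54 mm across and 22 mm high with a brass bush; through bore 28.8 mm. Origin on its axis at the underside, z along the axis, up.
- pulley_hub (a point): Centre of the hub's top face, 36 mm above the pulley's underside. Take the 54 mm hub across with the fingertips at least 2 mm above the rim, whose top is 22 mm below this point.
- clip: Open spring clip, 0.034 kg, lying flat: two bent legs of 5 mm steel wire form an open eye, held in a black moulded grip. Origin: centre of the eye, at the underside; +x points from the grip through the eye to the open mouth, z up. It can be pushed on from any side, wire sliding on the hub. Its legs spring apart over the core (see clip_eye).
- clip_eye (a point): Centre of the clip's eye (19 mm inside), 2.5 mm above its underside. The mouth is 13 mm wide 6 mm ahead, then flares to the tips 14 mm ahead, 32 mm over the outside. Pushing it on takes about 10 to 16 N, most with this point 8 to 12 mm short of the axis; then it snaps, and about on the axis the grip's nose stops hard on the core (0.5 mm of play).
- clip_nose: The blunt nose of the clip's grip, between the roots of the legs, 9 mm wide and 5 mm high, its end 9.4 mm behind the eye's centre; it meets the core when the clip is home. Its origin is that of the clip. 
- clip_grip (a point): Where to take the clip: on its black grip, 36 mm behind the eye's centre, 21 mm above the underside. The grip is an upright block 12 mm thick (across, y), 26 mm long (x, 23 to 49 mm behind the eye's centre), 30 mm high from the underside.
- wood_offcut: Softwood offcut, 160x42x38 mm, lying left of the tensioner. To be left alone.
- tape_measure: Green tape measure, 68 mm high, standing near the front edge of the bench. To be left alone.
Things that resemble listed ones, but are neither listed nor needed, are in the scene too. Leave any purple or red look-alike of the pulley alone.

How it is judged (in metres and radians):
On the way, in this order (a step that is already met when the one before it is completed fails the run):
1. the pulley is down on the shoulder of the bare spindle (horizontal distance between pulley and seat below 0.003 m and z of pulley in the frame of seat between -0.002 and 0.002 m and angle between pulley's own z axis and vertical below 0.06 rad), for 0.2 s.
2. the clip is home in the groove over the pulley (all of step 1 and horizontal distance between clip_eye and groove below 0.002 m and z of clip_eye in the frame of groove between -0.002 and 0.0025 m and angle between clip's own z axis and vertical below 0.13 rad), for 0.2 s.
At the end, for the whole second after the job is handed in: The pulley rests on the shoulder of the spindle (within 2 mm of full depth), and the clip lies flat in the groove above its hub with the centre of its eye within 2 mm of the spindle's axis and no more than 2.5 mm off in height; both are at rest and released (all of step 2 and linear speed of each of clip, pulley below 0.02 m/s); the robot touches nothing.
It fails at once if the clip is forced: more than 30 N between its nose and the spindle (contact force between clip_nose and bracket above 30 N).
It fails at once if the clip is pressed into the pulley with more than 25 N (contact force between clip and pulley above 25 N).
It fails at once if the pulley is dropped down the spindle: it moves faster than 0.45 m/s once its underside is below the spindle's tip (linear speed of pulley above 0.45 m/s and horizontal distance between pulley and seat below 0.02 m and z of pulley in the frame of seat below 0.055 m).
It fails at once if one of the other loose things (offcut, tape measure) is moved by more than 20 mm (distance of any of wood_offcut, tape_measure from where it was at the start of the episode above 0.02 m).
It also fails if it takes over 70 s, if anything falls off the work surface, if the arm or the gripper's body presses on something with over 40 N, if the wrist force passes 120 N, or if a joint passes its speed limit or range.

### The arm

A 7-joint arm with a two-finger parallel gripper is mounted at the origin on a cart in front of the work surface, level with it; the furniture and walls round the work are solid. World frame = base frame: x ahead of the robot, y to its left, z up, the work surface at z = 0. Lengths are in m, angles in degrees, forces in N, time in s.
With the tool pointing down it reaches from about 0.425 to 0.95 m from the base axis. Payload 16.7 kg.
Tool frame: the origin (TCP) lies at the very end of the fingers, on their centre line; the grasp point (between the pads) lies 19 mm behind it; z points along the fingers, y is the direction in which the jaws open and shut (so a half turn about z gives the same grasp; the last joint's range is limited). The gripper opens to 94 mm and grips with 3 to 60 N. Pads are 16 mm wide; open, the fingers measure 119 mm over their backs; the gripper's body (75 mm by 177 mm) begins 78 mm behind the grasp point.
Start: joints at [-82.821, 24.414, 4.234, 92.017, -1.954, 63.644, -3.845], TCP at [0.183, 0.65, 0.205] pointing down, gripper open.
Joint ranges: [-163.25, 163.25], [-28.42, 122.38], [-70.27, 78.77], [12.13, 141.07], [-58.53, 238.53], [9.26, 117.41], [-156.51, 156.51]. Speed limits (degrees/s): [108.29, 108.29, 136.94, 136.94, 172.46, 172.46, 172.46].

### API

Orientations are given as a 3x3 rotation matrix whose columns are the frame's x, y, z axes.
In Python, from station import env, imaging, close_job gives the robot as it stands.
- The arm moves only by the shell command python3 -m creep 'ROWS' [OPENING] [FORCE]. ROWS is JSON, a list of rows, each an object of numbers: "dx", "dy", "dz": the shift along the tool's x, y, z each as a share of 50 cm, from -1 to 1; "ax", "ay", "az": the turn, a rotation vector about the tool's x, y, z each as a share of 90 degrees, from -1 to 1. In form: [{"dx": .., "dy": .., "dz": .., "ax": .., "ay": .., "az": ..}, ...]. A call has 1 to 8 rows; each row is the pose to reach, as a shift and turn from the pose commanded when the call began, along the tool's axes at that moment; what a row does not reach only later rows make up. A row lasts 1/8 s, in which the tool goes at most 62.5 mm and 10.7 degrees, less where a joint would pass 70% of its speed; a pose out of reach is approached as far as the arm can. A call with a number of a shift or a turn outside -1 to 1 is refused whole. A call with a gripper value outside its range is refused whole. OPENING is the opening, from 0 (shut) to 1 (fully open), set as the call begins (- or left out, the last holds). The fingers move at their own pace and stop on an object; FORCE is the grip in N (left out, the last holds). Time passes only in rows, so rows that repeat a pose let the fingers close. It gives the time, the measured TCP pose, the force and the opening at its end, in the units of the state.
- env.sense(): the state, without advancing time (a new reading comes with each control period).
- imaging.capture(name): name is "side" or "top"; returns the picture (384x512x3 uint8, red, green, blue); there is no depth.
- imaging.get_calibration(name): a dict with "intrinsics" (3x3 intrinsics, pixels), "world_to_cam" (4x4, takes a point from world to camera coordinates). Camera axes: x right, y up, looking along -z (the intrinsics and any distortion apply to the point x, -y, -z); pixel columns grow to the right and rows downward; lengths in m; the calibration is good to about 2 mm. A picture is of the moment at which its call begins. get_calibration takes no time and is no camera call.
- close_job(): hands the job in, once; it reports no verdict.
The state is a dict: "time_s": time; "qpos": joint angles; "joint_velocities": joint speeds; "joint_torque": joint torques, N m; "tcp_pos": TCP position; "eef_rot": TCP orientation; "ft_force": force on the tool from outside, world axes, zero at the start; "moment": the same for the moment, N m; "gripper_width": finger opening in m.
Only numpy, scipy, OpenCV 4.12 (cv2) and the standard library are available. Lean on these libraries where they do the work, as an engineer would, in place of code of your own. Each camera call takes 0.05 s, during which the arm holds its last target.

## Working session

There is one attempt and no reset: what is moved stays moved. The work goes in short steps, Python scripts to look and compute and a shell command to move; the robot and the scene stay as the last step left them, time stands still between calls to the robot, and variables do not carry over. Pictures are saved under pics/ and viewed, and the job is handed in when it is done.

```bash
ls; mkdir -p pics; python3 - <<'E'
from station import env, imaging
import cv2,numpy as np
s=env.sense(); print(s['time_s'],s['tcp_pos'],s['eef_rot'],s['gripper_width'])
for n in ('side','top'):
    im=imaging.capture(n); cv2.imwrite(f'pics/{n}0.png',im[...,::-1]); c=imaging.get_calibration(n)
    print(n,{k:(np.round(v,4).tolist() if not isinstance(v,str) else v) for k,v in c.items()})
E
```

```text
pics
0.0 [0.18307294 0.64925633 0.20480194] [[-9.62485102e-01  2.71334435e-01 -2.29813601e-04]
 [ 2.71334512e-01  9.62484361e-01 -1.19869928e-03]
 [-1.04056395e-04 -1.21608656e-03 -9.99999255e-01]] 0.09400667013408155
side {'intrinsics': [[353.3889, 0.0, 251.2986], [0.0, 353.3889, 191.2764], [0.0, 0.0, 1.0]], 'world_to_cam': [[-0.9997, -0.0062, 0.024, 0.5007], [0.0238, -0.5108, 0.8594, -0.09], [0.0069, 0.8597, 0.5108, -0.8674], [0.0, 0.0, 0.0, 1.0]]}
top {'intrinsics': [[397.3721, 0.0, 254.7398], [0.0, 397.3721, 192.6473], [0.0, 0.0, 1.0]], 'world_to_cam': [[0.0516, -0.9987, 0.0017, -0.0592], [0.9746, 0.0507, 0.218, -0.5305], [-0.2178, -0.0096, 0.976, -0.8718], [0.0, 0.0, 0.0, 1.0]]}
```

View pics/side0.png

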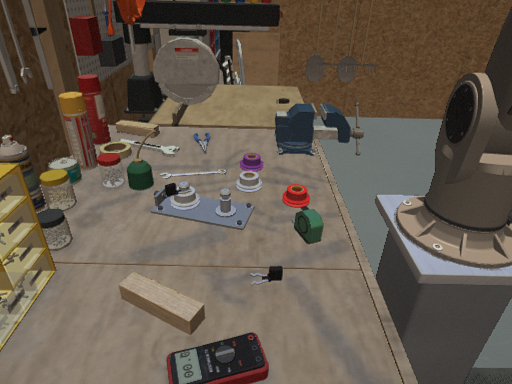

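View pics/top0.png

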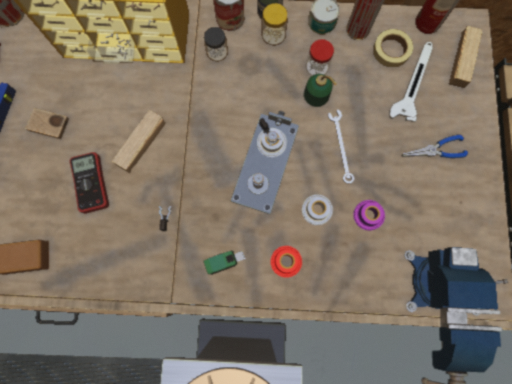

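```bash
python3 - <<'E'
import cv2,numpy as np
t=cv2.imread('pics/top0.png');s=cv2.imread('pics/side0.png')
def c(im,x,y,w,h,k): return cv2.resize(im[y:y+h,x:x+w],None,fx=k,fy=k,interpolation=cv2.INTER_CUBIC)
cv2.imwrite('pics/a.png',c(t,225,105,120,130,4.5))
cv2.imwrite('pics/b.png',np.vstack([c(t,144,195,80,45,6),c(s,235,255,80,35,6)]))
cv2.imwrite('pics/c.png',c(s,145,145,130,90,6))
E
```

```text
(no output)
```

View pics/a.png

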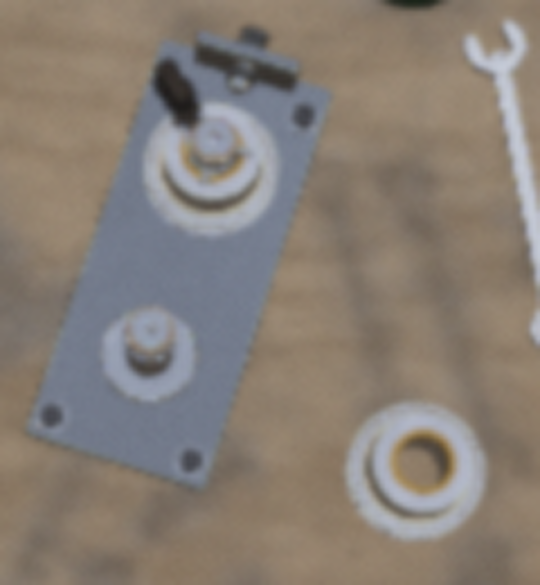

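View pics/b.png

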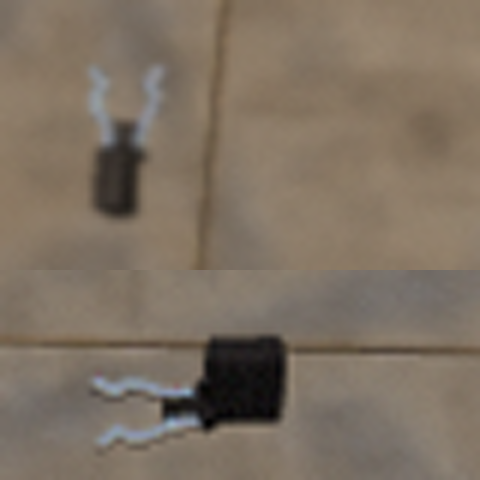

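View pics/c.png

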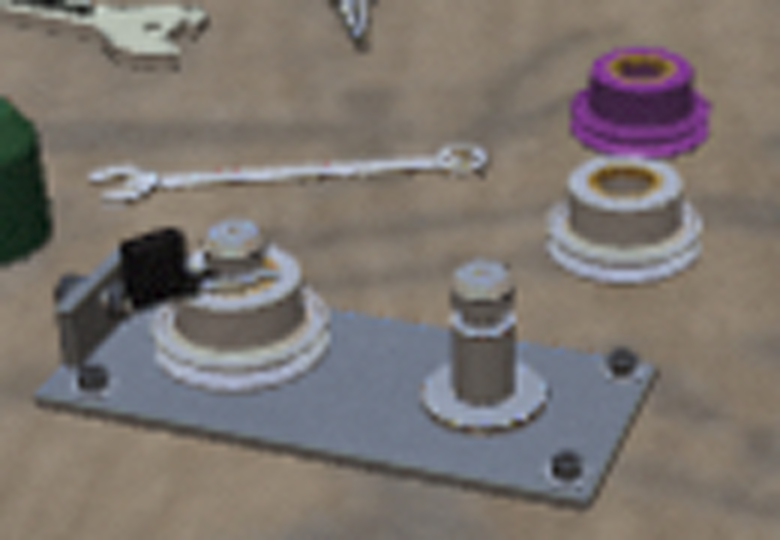

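```bash
cat > h.py <<'E'
import cv2,numpy as np
from station import env,imaging
def ray(n,p):
    c=imaging.get_calibration(n);K=np.array(c['intrinsics']);T=np.array(c['world_to_cam'])
    d=np.linalg.inv(K)@[p[0],p[1],1];d=d*[1,-1,-1]
    R=T[:3,:3];return -R.T@T[:3,3],R.T@d
def plane(n,p,z):
    o,d=ray(n,p);return np.round(o+d*(z-o[2])/d[2],4)
def tri(pt,ps):
    A=np.zeros((3,3));b=np.zeros(3);r=[ray('top',pt),ray('side',ps)]
    for o,d in r:
        d=d/np.linalg.norm(d);P=np.eye(3)-np.outer(d,d);A+=P;b+=P@o
    return np.round(np.linalg.solve(A,b),4)
def proj(n,X):
    c=imaging.get_calibration(n);K=np.array(c['intrinsics']);T=np.array(c['world_to_cam'])
    q=T[:3,:3]@X+T[:3,3];q=K@(q*[1,-1,-1]);return np.round(q[:2]/q[2],2)
E
python3 - <<'E'
from h import *
def m(n,f,box,lo,hi,k=8):
    im=cv2.imread(f)[box[1]:box[3],box[0]:box[2]]
    im=cv2.resize(im,None,fx=k,fy=k,interpolation=cv2.INTER_CUBIC)
    h=cv2.cvtColor(im,cv2.COLOR_BGR2HSV)
    mk=cv2.inRange(h,lo,hi)
    cs,_=cv2.findContours(mk,cv2.RETR_EXTERNAL,cv2.CHAIN_APPROX_NONE)
    c=max(cs,key=cv2.contourArea);hull=cv2.convexHull(c)
    e=cv2.fitEllipse(hull if len(hull)>5 else c)
    off=np.array([box[0],box[1]])
    x,y,w,hh=cv2.boundingRect(c)
    cen=lambda p:(np.array(p)+.5)/k-.5+off
    print(n,'ell',cen(e[0]),np.array(e[1])/k,'bbox c',cen((x+w/2-.5,y+hh/2-.5)),w/k,hh/k)
    return mk
a=m('bush top','pics/top0.png',(300,190,336,230),(10,110,60),(25,255,255)); cv2.imwrite('pics/m1.png',a)
m('bush side','pics/side0.png',(235,165,265,182),(10,110,60),(25,255,255))
a=m('pul top','pics/top0.png',(298,190,338,230),(0,0,150),(180,60,255));cv2.imwrite('pics/m2.png',a)
a=m('pul side','pics/side0.png',(232,168,266,196),(0,0,150),(180,60,255))
a=m('shoulder top','pics/top0.png',(245,168,272,198),(0,0,165),(180,45,255));cv2.imwrite('pics/m3.png',a)
a=m('shoulder side','pics/side0.png',(212,180,240,220),(0,0,165),(180,45,255));cv2.imwrite('pics/m4.png',a)
a=m('tip side','pics/side0.png',(212,185,240,200),(0,0,165),(180,60,255))
a=m('gripclip top','pics/top0.png',(150,200,180,240),(0,0,0),(180,255,80));cv2.imwrite('pics/m5.png',a)
a=m('gripclip side','pics/side0.png',(240,260,295,290),(0,0,0),(180,255,60));cv2.imwrite('pics/m6.png',a)
E
python3 -c "
import cv2,numpy as np
ims=[cv2.resize(cv2.imread(f'pics/m{i}.png'),(260,260)) for i in range(1,7)]
cv2.imwrite('pics/m.png',np.vstack([np.hstack(ims[:3]),np.hstack(ims[3:])]))"
```

```text
bush top ell [319.38556862 206.54948807] [10.62593269 12.12389088] bbox c [320. 206.] 10.0 10.25
bush side ell [248.53535557 174.55613518] [ 4.42807865 11.63016415] bbox c [248.5625 174.1875] 11.625 3.625
pul top ell [316.79154205 209.47365379] [31.12895584 31.49454117] bbox c [316.75   209.4375] 31.0 31.625
pul side ell [248.58316803 183.49472046] [16.03480911 26.35393524] bbox c [248.75   184.9375] 25.5 12.875
shoulder top ell [257.56522942 183.30945015] [19.39271355 20.13688278] bbox c [257.4375 184.75  ] 19.375 17.25
shoulder side ell [225.18240166 209.88113213] [11.2118845  19.85310173] bbox c [225.3125 210.25  ] 19.625 9.75
tip side ell [224.68706512 190.25765657] [3.64153385 7.23155594] bbox c [224.5    190.4375] 7.25 3.375
gripclip top ell [163.56432724 223.31754494] [ 8.41456223 15.90982151] bbox c [163.5 223. ] 8.0 15.5
gripclip side ell [272.89493942 273.61575508] [16.61504364 23.1624527 ] bbox c [271.875 273.375] 20.25 15.5
```

View pics/m.png

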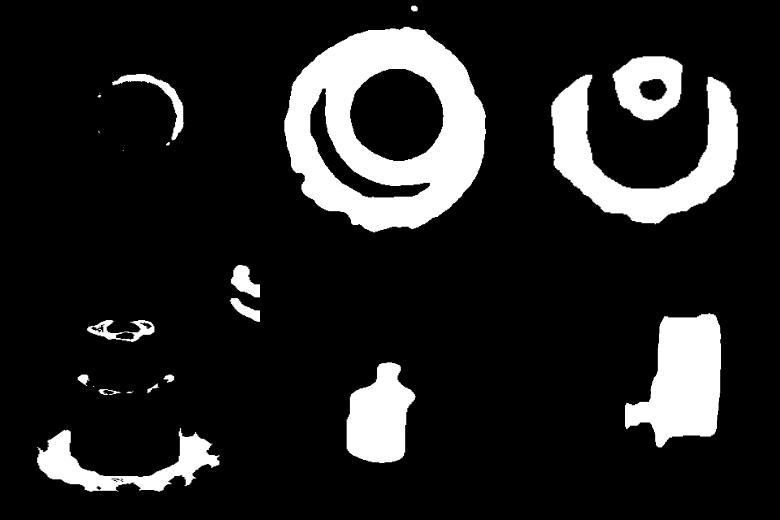

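```bash
python3 - <<'E'
from h import *
print('pulley rim top',plane('top',(316.8,209.5),.008),plane('top',(316.8,209.5),.014),'hole',plane('top',(319.1,207.7),.036))
print('hub side', plane('side',(248.56,174.8),.036), tri((319.1,207.7),(248.56,175)))
print('spindle: shoulder top',plane('top',(257.45,183.6),.014),'tip top',plane('top',(258.6,178.2),.071),'tip side',plane('side',(224.6,190.3),.071),tri((258.6,178.2),(224.6,190.3)))
for u in [(225.3,209.9)]: print('sh side',plane('side',u,.014))
# clip: crop b coordinates
T=lambda u,v:(144+(u+.5)/6-.5,195+(v+.5)/6-.5); S=lambda u,v:(235+(u+.5)/6-.5,255+(v-270+.5)/6-.5)
for n,(a,b),z in [('tipL',(96,70),.0025),('tipR',(155,70),.0025),('nose',(125,122),.005),('griptopback',(115,212),.03),('bodyTopFront',(120,148),.03)]:
  print(n,plane('top',T(a,b),z))
for n,(a,b),z in [('tipfar',(97,382),.0025),('tipnear',(102,443),.0025),('nose',(164,407),.0025),('topback',(284,340),.03),('topfront',(210,340),.03),('botback',(282,418),.0),('botfront',(208,425),0.0)]:
  print('side',n,plane('side',S(a,b),z))
E
```

```text
pulley rim top [ 0.5098 -0.1852  0.008 ] [ 0.5087 -0.1842  0.014 ] hole [ 0.5092 -0.1863  0.036 ]
hub side [ 0.5106 -0.1835  0.036 ] [ 0.5102 -0.1868  0.0335]
spindle: shoulder top [ 0.566  -0.0367  0.014 ] tip top [ 0.565 -0.039  0.071] tip side [ 0.5676 -0.035   0.071 ] [ 0.5668 -0.0391  0.0683]
sh side [ 0.5666 -0.0349  0.014 ]
tipL [0.4989 0.2014 0.0025]
tipR [0.5001 0.1772 0.0025]
nose [0.4776 0.1868 0.005 ]
griptopback [0.4378 0.1812 0.03  ]
bodyTopFront [0.4633 0.1818 0.03  ]
side tipfar [0.5009 0.1748 0.0025]
side tipnear [0.4991 0.2026 0.0025]
side nose [0.4786 0.1857 0.0025]
side topback [0.4405 0.1823 0.03  ]
side topfront [0.4647 0.183  0.03  ]
side botback [0.4394 0.1871 0.    ]
side botfront [0.4641 0.191  0.    ]
```

```bash
python3 -m creep '[{"dx":-0.854,"dy":-0.692},{"dx":-0.854,"dy":-0.692},{"dx":-0.854,"dy":-0.692},{"dx":-0.854,"dy":-0.692},{"dx":-0.854,"dy":-0.692},{"dx":-0.854,"dy":-0.692},{"dx":-0.854,"dy":-0.692},{"dx":-0.854,"dy":-0.692}]' 1 20
```

```text
schema error: expected keys dx, dy, dz, ax, ay, az
```

```bash
python3 -m creep '[{"dx":-0.854,"dy":-0.692,"dz":0,"ax":0,"ay":0,"az":0},{"dx":-0.854,"dy":-0.692,"dz":0,"ax":0,"ay":0,"az":0},{"dx":-0.854,"dy":-0.692,"dz":0,"ax":0,"ay":0,"az":0},{"dx":-0.854,"dy":-0.692,"dz":0,"ax":0,"ay":0,"az":0},{"dx":-0.854,"dy":-0.692,"dz":0,"ax":0,"ay":0,"az":0},{"dx":-0.854,"dy":-0.692,"dz":0,"ax":0,"ay":0,"az":0},{"dx":-0.854,"dy":-0.692,"dz":0,"ax":0,"ay":0,"az":0},{"dx":-0.854,"dy":-0.692,"dz":0,"ax":0,"ay":0,"az":0}]' 1 20
```

```text
time_s: 1.1
tcp_pos: [0.4724, 0.2394, 0.2055]
eef_rot: [[-0.963, 0.271, 0.0], [0.271, 0.963, 0.0], [0.0, 0.0, -1.0]]
ft_force: [1.1, 0.4, -1.1]
gripper_width: 0.0938
```

```bash
python3 -m creep '[{"dx":-0.303,"dy":-0.797,"dz":0,"ax":0,"ay":0,"az":0},{"dx":-0.303,"dy":-0.797,"dz":0,"ax":0,"ay":0,"az":0},{"dx":-0.303,"dy":-0.797,"dz":0,"ax":0,"ay":0,"az":0},{"dx":-0.303,"dy":-0.797,"dz":0,"ax":0,"ay":0,"az":0},{"dx":-0.303,"dy":-0.797,"dz":0,"ax":0,"ay":0,"az":0},{"dx":-0.303,"dy":-0.797,"dz":0.1,"ax":0,"ay":0,"az":0},{"dx":-0.303,"dy":-0.797,"dz":0.21,"ax":0,"ay":0,"az":0},{"dx":-0.303,"dy":-0.797,"dz":0.21,"ax":0,"ay":0,"az":0}]' 1 20; python3 - <<'E'
from h import *
s=env.sense();print(s['time_s'],s['tcp_pos'],s['qpos'])
a=imaging.capture('side');b=imaging.capture('top')
cv2.imwrite('pics/d.png',np.hstack([cv2.resize(a[120:240,130:350],None,fx=1.8,fy=1.8),cv2.resize(b[100:260,200:400],(396,216))])[...,::-1])
E
```

```text
time_s: 2.1
tcp_pos: [0.5081, -0.1854, 0.0983]
eef_rot: [[-0.962, 0.273, -0.002], [0.273, 0.962, -0.001], [0.002, -0.001, -1.0]]
ft_force: [1.1, 0.9, 1.1]
gripper_width: 0.0941
2.1 [ 0.50808265 -0.18536519  0.09832796] [-12.33006929  21.6715186   31.41226665 116.26809584 -15.38970462
  46.14755335 102.20178412]
```

View pics/d.png

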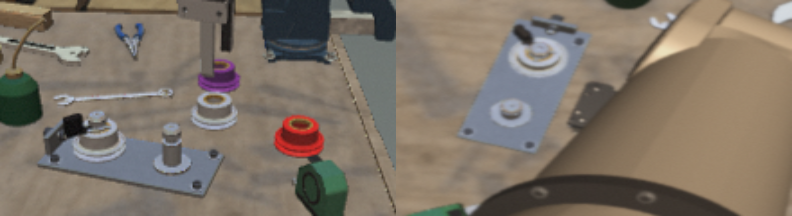

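```bash
python3 -m creep '[{"dx":-0.004,"dy":0,"dz":0.08,"ax":0,"ay":0,"az":0},{"dx":-0.004,"dy":0,"dz":0.14,"ax":0,"ay":0,"az":0},{"dx":-0.004,"dy":0,"dz":0.158,"ax":0,"ay":0,"az":0},{"dx":-0.004,"dy":0,"dz":0.158,"ax":0,"ay":0,"az":0}]' 1 20
python3 -m creep '[{"dx":0,"dy":0,"dz":0,"ax":0,"ay":0,"az":0},{"dx":0,"dy":0,"dz":0,"ax":0,"ay":0,"az":0},{"dx":0,"dy":0,"dz":0,"ax":0,"ay":0,"az":0},{"dx":0,"dy":0,"dz":0,"ax":0,"ay":0,"az":0},{"dx":0,"dy":0,"dz":0,"ax":0,"ay":0,"az":0}]' 0.45 6
```

```text
time_s: 2.7
tcp_pos: [0.5116, -0.1836, 0.0222]
eef_rot: [[-0.963, 0.271, 0.0], [0.271, 0.963, 0.0], [-0.0, 0.0, -1.0]]
ft_force: [0.5, -1.1, 0.4]
gripper_width: 0.094
time_s: 3.32
tcp_pos: [0.5113, -0.1841, 0.0216]
eef_rot: [[-0.962, 0.271, 0.0], [0.271, 0.962, -0.0], [-0.0, -0.0, -1.0]]
ft_force: [-0.6, -0.1, 1.1]
gripper_width: 0.0533
```

```bash
python3 -m creep '[{"dx":0,"dy":0,"dz":0,"ax":0,"ay":0,"az":0},{"dx":0,"dy":0,"dz":0,"ax":0,"ay":0,"az":0},{"dx":0,"dy":0,"dz":0.004,"ax":0,"ay":0,"az":-0.1},{"dx":0,"dy":0,"dz":0.004,"ax":0,"ay":0,"az":-1},{"dx":0,"dy":0,"dz":0.004,"ax":0,"ay":0,"az":-1},{"dx":0,"dy":0,"dz":0.004,"ax":0,"ay":0,"az":-1},{"dx":0,"dy":0,"dz":0.004,"ax":0,"ay":0,"az":-1},{"dx":0,"dy":0,"dz":0.004,"ax":0,"ay":0,"az":-1}]' 0.75 6
python3 -m creep '[{"dx":0,"dy":0,"dz":0,"ax":0,"ay":0,"az":-0.12},{"dx":0,"dy":0,"dz":0,"ax":0,"ay":0,"az":-0.24},{"dx":0,"dy":0,"dz":0,"ax":0,"ay":0,"az":-0.36},{"dx":0,"dy":0,"dz":0,"ax":0,"ay":0,"az":-0.36}]'
```

```text
time_s: 4.32
tcp_pos: [0.5111, -0.1839, 0.0194]
eef_rot: [[-0.68, -0.733, -0.0], [-0.733, 0.68, -0.0], [0.0, 0.0, -1.0]]
ft_force: [2.6, -2.1, -0.3]
gripper_width: 0.0705
time_s: 4.82
tcp_pos: [0.5098, -0.1834, 0.0182]
eef_rot: [[-0.204, -0.979, -0.005], [-0.979, 0.204, 0.001], [0.0, 0.005, -1.0]]
ft_force: [-1.3, 0.1, -1.6]
gripper_width: 0.0707
```

```bash
python3 -m creep '[{"dx":0,"dy":0,"dz":0,"ax":0,"ay":0,"az":0},{"dx":0,"dy":0,"dz":0,"ax":0,"ay":0,"az":0},{"dx":0,"dy":0,"dz":0,"ax":0,"ay":0,"az":0},{"dx":0,"dy":0,"dz":0,"ax":0,"ay":0,"az":0},{"dx":0,"dy":0,"dz":0,"ax":0,"ay":0,"az":0}]' 0.45 6; python3 -m creep '[{"dx":0,"dy":0,"dz":0,"ax":0,"ay":0,"az":0},{"dx":0,"dy":0,"dz":0,"ax":0,"ay":0,"az":0},{"dx":0,"dy":0,"dz":0,"ax":0,"ay":0,"az":0}]' 0.45 25;
python3 - <<'E'
from h import *
print(plane('top',(272.3,136),.071))
s=env.sense();print(s['time_s'],s['tcp_pos'],s['qpos'],s['eef_rot'])
E
```

```text
time_s: 5.45
tcp_pos: [0.5098, -0.1827, 0.0179]
eef_rot: [[-0.208, -0.978, -0.006], [-0.978, 0.208, 0.001], [0.0, 0.006, -1.0]]
ft_force: [0.6, 0.3, -2.1]
gripper_width: 0.0548
time_s: 5.82
tcp_pos: [0.5096, -0.1833, 0.0179]
eef_rot: [[-0.209, -0.978, -0.006], [-0.978, 0.209, 0.001], [-0.0, 0.006, -1.0]]
ft_force: [-0.8, -0.5, -2.0]
gripper_width: 0.054
[ 0.6706 -0.0665  0.071 ]
5.825 [ 0.50964341 -0.18333681  0.01788488] [ 43.24292829  31.24850159 -37.77535018 115.32378276  27.80908354
  42.87676172 156.43375615] [[-2.08616908e-01 -9.77981881e-01 -5.51590700e-03]
 [-9.77997429e-01  2.08612915e-01  1.29612411e-03]
 [-1.16896461e-04  5.66493627e-03 -9.99983947e-01]]
```

```bash
python3 -m creep '[{"dx":0,"dy":0,"dz":-0.03,"ax":0,"ay":0,"az":0.02},{"dx":0,"dy":0,"dz":-0.1,"ax":0,"ay":0,"az":0.1},{"dx":0,"dy":0,"dz":-0.2,"ax":0,"ay":0,"az":0.2},{"dx":-0.1,"dy":-0.016,"dz":-0.2,"ax":0,"ay":0,"az":0.3},{"dx":-0.2,"dy":-0.032,"dz":-0.2,"ax":0,"ay":0,"az":0.4},{"dx":-0.3126,"dy":-0.0486,"dz":-0.2,"ax":0,"ay":0,"az":0.5},{"dx":-0.3126,"dy":-0.0486,"dz":-0.2,"ax":0,"ay":0,"az":0.6},{"dx":-0.3126,"dy":-0.0486,"dz":-0.2,"ax":0,"ay":0,"az":0.7}]' 0.45 25;python3 - <<'E'
from h import *
s=env.sense();print(s['time_s'],s['tcp_pos'],s['qpos'],s['eef_rot'])
E
```

```text
time_s: 6.82
tcp_pos: [0.5668, -0.0344, 0.1188]
eef_rot: [[-0.967, -0.254, -0.005], [-0.254, 0.967, 0.002], [0.004, 0.003, -1.0]]
ft_force: [0.1, -0.3, -1.1]
gripper_width: 0.054
6.825 [ 0.56680974 -0.03436513  0.11878808] [ 21.91382508  22.93547785 -30.76411003 108.8626775   14.4177027
  52.31447181  88.90084968] [[-0.9672401  -0.25381738 -0.00483023]
 [-0.25382821  0.9672477   0.00176913]
 [ 0.00422299  0.00293722 -0.99998677]]
```

```bash
python3 -m creep '[{"dx":0.002,"dy":-0.002,"dz":0,"ax":0,"ay":0,"az":0.12},{"dx":0.002,"dy":-0.002,"dz":0,"ax":0,"ay":0,"az":0.23},{"dx":0.002,"dy":-0.002,"dz":0.0,"ax":0.0025,"ay":-0.002,"az":0.325},{"dx":0.002,"dy":-0.002,"dz":0.0,"ax":0.0025,"ay":-0.002,"az":0.325}]' 0.45 25;python3 - <<'E'
from h import *
a=imaging.capture('side');b=imaging.capture('top')
s=env.sense();print(s['time_s'],s['tcp_pos'],s['qpos'],s['eef_rot'])
cv2.imwrite('pics/e.png',np.hstack([cv2.resize(a[110:240,150:290],(560,520)),cv2.resize(b[130:250,210:330],(240,520))])[...,::-1])
E
```

```text
time_s: 7.32
tcp_pos: [0.566, -0.0364, 0.1188]
eef_rot: [[-0.969, 0.246, -0.001], [0.246, 0.969, -0.002], [0.001, -0.003, -1.0]]
ft_force: [-0.4, -0.1, -1.3]
gripper_width: 0.0539
7.425 [ 0.56598168 -0.03658903  0.11839494] [ 17.17737642  21.81496346 -24.65578964 109.40454396  11.61906766
  51.30434564  62.66909019] [[-0.96994068  0.24333469 -0.00181845]
 [ 0.24333862  0.96993844 -0.0023951 ]
 [ 0.00118097 -0.00276561 -0.99999548]]
```

View pics/e.png

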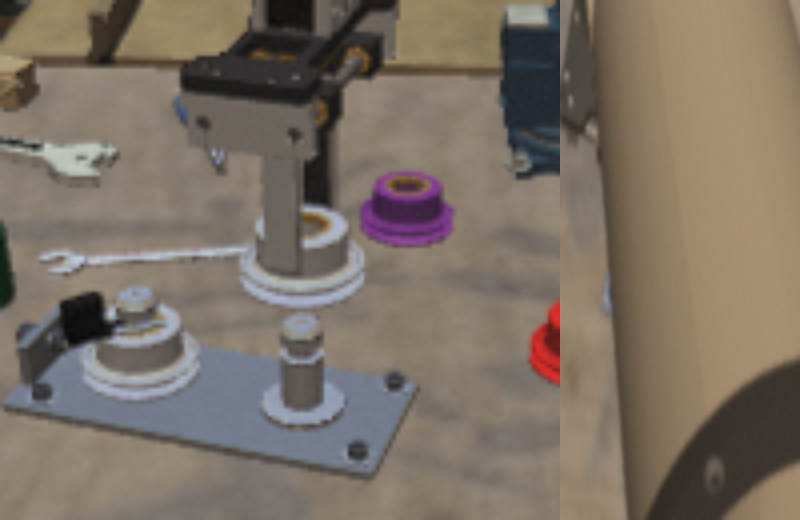

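```bash
python3 - <<'E'
from h import *
a=cv2.imread('pics/e.png')[:, :560]
h=cv2.cvtColor(cv2.resize(a,(1120,1040),interpolation=cv2.INTER_CUBIC),cv2.COLOR_BGR2HSV)
m=cv2.inRange(h,(0,0,165),(180,50,255))
for y in range(510,610,10):
    xs=np.where(m[y,440:770])[0]+440; print(y,150+xs.min()/8,150+xs.max()/8,150+(xs.min()+xs.max())/16)
for y in range(635,850,15):
    xs=np.where(m[y,500:720])[0]+500
    if len(xs): print('sp',y,150+xs.min()/8,150+xs.max()/8,150+(xs.min()+xs.max())/16)
for X in [(.566,-.0355,.014),(.566,-.0355,.071),(.566,-.0355,.107),(.567,-.0355,.107),(.5,-.1833,.008)]: print(X,proj('side',np.array(X)))
E
```

```text
510 212.875 240.625 226.75
520 210.5 240.625 225.5625
530 210.625 240.375 225.5
540 211.125 239.5 225.3125
550 212.375 238.0 225.1875
560 211.125 240.5 225.8125
570 211.125 239.75 225.4375
580 212.125 238.5 225.3125
590 214.0 236.5 225.25
600 216.875 233.125 225.0
sp 635 223.0 227.75 225.375
sp 650 222.125 228.25 225.1875
sp 710 221.0 229.625 225.3125
sp 725 223.375 223.625 223.5
sp 770 219.0 233.0 226.0
sp 785 216.75 234.75 225.75
sp 800 216.125 235.625 225.875
sp 815 216.25 234.75 225.5
sp 830 218.375 232.625 225.5
sp 845 225.125 225.125 225.125
(0.566, -0.0355, 0.014) [225.57 209.77]
(0.566, -0.0355, 0.071) [225.26 190.22]
(0.566, -0.0355, 0.107) [225.06 177.17]
(0.567, -0.0355, 0.107) [224.63 177.16]
(0.5, -0.1833, 0.008) [252.06 183.51]
```

```bash
python3 -m creep '[{"dx":0,"dy":0.002,"dz":0.02,"ax":0,"ay":0,"az":0},{"dx":0,"dy":0.002,"dz":0.04,"ax":0,"ay":0,"az":0},{"dx":0,"dy":0.002,"dz":0.05,"ax":0,"ay":0,"az":0},{"dx":0,"dy":0.002,"dz":0.06,"ax":0,"ay":0,"az":0},{"dx":0,"dy":0.002,"dz":0.068,"ax":0,"ay":0,"az":0},{"dx":0,"dy":0.002,"dz":0.076,"ax":0,"ay":0,"az":0},{"dx":0,"dy":0.002,"dz":0.076,"ax":0,"ay":0,"az":0}]' 0.45 25;python3 - <<'E'
from h import *
a=imaging.capture('side')
s=env.sense();print(s['time_s'],s['tcp_pos'],s['ft_force'],s['moment'],s['eef_rot'])
cv2.imwrite('pics/f.png',cv2.resize(a[140:230,170:290],None,fx=6,fy=6,interpolation=cv2.INTER_CUBIC)[...,::-1])
E
```

```text
time_s: 8.3
tcp_pos: [0.5662, -0.0362, 0.0796]
eef_rot: [[-0.969, 0.247, -0.002], [0.247, 0.969, -0.003], [0.001, -0.003, -1.0]]
ft_force: [0.9, -1.7, -1.9]
gripper_width: 0.0541
8.35 [ 0.56621028 -0.03614064  0.07981579] [ 1.6952461  -2.88692834 -1.53749378] [-0.4931526  -0.39554358 -0.04783387] [[-0.96907513  0.24675728 -0.00205696]
 [ 0.24676239  0.96907203 -0.00277901]
 [ 0.0013076  -0.00320065 -0.99999402]]
```

View pics/f.png

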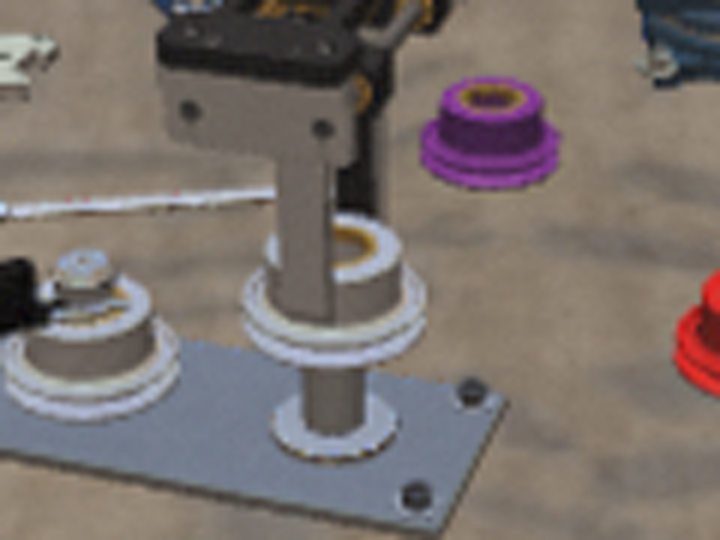

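```bash
python3 -m creep '[{"dx":0,"dy":0,"dz":0.014,"ax":0,"ay":0,"az":0},{"dx":0,"dy":0,"dz":0.028,"ax":0,"ay":0,"az":0},{"dx":0,"dy":0,"dz":0.04,"ax":0,"ay":0,"az":0},{"dx":0,"dy":0,"dz":0.04,"ax":0,"ay":0,"az":0}]' 0.45 25
```

```text
time_s: 8.85
tcp_pos: [0.5662, -0.0365, 0.0591]
eef_rot: [[-0.969, 0.247, -0.002], [0.247, 0.969, -0.003], [0.002, -0.003, -1.0]]
ft_force: [4.2, -5.8, -2.7]
gripper_width: 0.054
```

```bash
python3 -m creep '[{"dx":-0.0016,"dy":-0.0013,"dz":0,"ax":0,"ay":0,"az":0},{"dx":-0.0016,"dy":-0.0013,"dz":0,"ax":0,"ay":0,"az":0}]' 0.45 25
```

```text
time_s: 9.1
tcp_pos: [0.5663, -0.0366, 0.0594]
eef_rot: [[-0.969, 0.247, -0.003], [0.247, 0.969, -0.002], [0.002, -0.003, -1.0]]
ft_force: [1.0, -1.2, -1.1]
gripper_width: 0.0542
```

```bash
python3 -m creep '[{"dx":-0.001,"dy":-0.001,"dz":0.014,"ax":0,"ay":0,"az":0},{"dx":-0.001,"dy":-0.001,"dz":0.028,"ax":0,"ay":0,"az":0},{"dx":-0.001,"dy":-0.001,"dz":0.042,"ax":0,"ay":0,"az":0},{"dx":-0.001,"dy":-0.001,"dz":0.042,"ax":0,"ay":0,"az":0}]' 0.45 25
```

```text
time_s: 9.6
tcp_pos: [0.5664, -0.0374, 0.038]
eef_rot: [[-0.969, 0.246, -0.004], [0.246, 0.969, -0.002], [0.003, -0.003, -1.0]]
ft_force: [0.0, 0.5, -0.8]
gripper_width: 0.0539
```

```bash
python3 -m creep '[{"dx":0,"dy":0,"dz":0.004,"ax":0,"ay":0,"az":0},{"dx":0,"dy":0,"dz":0.008,"ax":0,"ay":0,"az":0},{"dx":0,"dy":0,"dz":0.01,"ax":0,"ay":0,"az":0},{"dx":0,"dy":0,"dz":0.01,"ax":0,"ay":0,"az":0}]' 0.45 25
python3 -m creep '[{"dx":0,"dy":0,"dz":0.001,"ax":0,"ay":0,"az":0},{"dx":0,"dy":0,"dz":0.002,"ax":0,"ay":0,"az":0},{"dx":0,"dy":0,"dz":0.002,"ax":0,"ay":0,"az":0}]' 0.45 25
```

```text
time_s: 10.1
tcp_pos: [0.5669, -0.0375, 0.0338]
eef_rot: [[-0.969, 0.247, -0.002], [0.247, 0.969, -0.003], [0.002, -0.003, -1.0]]
ft_force: [0.3, -0.3, -1.7]
gripper_width: 0.054
time_s: 10.48
tcp_pos: [0.5669, -0.0375, 0.0328]
eef_rot: [[-0.969, 0.247, -0.002], [0.247, 0.969, -0.003], [0.002, -0.003, -1.0]]
ft_force: [-0.6, -0.1, -0.6]
gripper_width: 0.0538
```

```bash
python3 -m creep '[{"dx":0,"dy":0,"dz":0.001,"ax":0,"ay":0,"az":0},{"dx":0,"dy":0,"dz":0.002,"ax":0,"ay":0,"az":0},{"dx":0,"dy":0,"dz":0.002,"ax":0,"ay":0,"az":0}]' 0.45 25
python3 -m creep '[{"dx":0,"dy":0,"dz":0.001,"ax":0,"ay":0,"az":0},{"dx":0,"dy":0,"dz":0.001,"ax":0,"ay":0,"az":0},{"dx":0,"dy":0,"dz":0.001,"ax":0,"ay":0,"az":0}]' 0.45 25
```

```text
time_s: 10.85
tcp_pos: [0.5668, -0.0375, 0.0317]
eef_rot: [[-0.969, 0.247, -0.002], [0.247, 0.969, -0.003], [0.002, -0.003, -1.0]]
ft_force: [0.8, 0.0, -1.9]
gripper_width: 0.0544
time_s: 11.22
tcp_pos: [0.567, -0.0375, 0.0314]
eef_rot: [[-0.969, 0.247, -0.002], [0.247, 0.969, -0.003], [0.001, -0.003, -1.0]]
ft_force: [-2.5, 0.4, 4.3]
gripper_width: 0.0541
```

```bash
python3 -m creep '[{"dx":0,"dy":0,"dz":0,"ax":0,"ay":0,"az":0},{"dx":0,"dy":0,"dz":0,"ax":0,"ay":0,"az":0},{"dx":0,"dy":0,"dz":0,"ax":0,"ay":0,"az":0},{"dx":0,"dy":0,"dz":0,"ax":0,"ay":0,"az":0},{"dx":0,"dy":0,"dz":-0.06,"ax":0,"ay":0,"az":0},{"dx":0,"dy":0,"dz":-0.16,"ax":0,"ay":0,"az":0},{"dx":0,"dy":0,"dz":-0.24,"ax":0,"ay":0,"az":0}]' 0.8 25
python3 -m creep '[{"dx":0.1,"dy":0.1,"dz":0,"ax":0,"ay":0,"az":-0.1},{"dx":0.2,"dy":0.2,"dz":0,"ax":0,"ay":0,"az":-0.215},{"dx":0.334,"dy":0.374,"dz":0,"ax":0,"ay":0,"az":-0.215},{"dx":0.334,"dy":0.374,"dz":0,"ax":0,"ay":0,"az":-0.215},{"dx":0.334,"dy":0.374,"dz":0,"ax":0,"ay":0,"az":-0.215},{"dx":0.334,"dy":0.374,"dz":0,"ax":0,"ay":0,"az":-0.215}]' 0.5
python3 - <<'E'
from h import *
a=imaging.capture('side');b=imaging.capture('top')
s=env.sense();print(s['time_s'],s['tcp_pos'],s['eef_rot'],s['qpos'])
cv2.imwrite('pics/g_s.png',a[...,::-1]);cv2.imwrite('pics/g_t.png',b[...,::-1])
cv2.imwrite('pics/g.png',np.vstack([cv2.resize(a[150:230,180:320],None,fx=5,fy=5),cv2.resize(a[230:310,210:350],None,fx=2.5,fy=2.5) if 0 else cv2.resize(a[245:285,225:295],None,fx=10,fy=5)])[...,::-1])
E
```

```text
time_s: 12.1
tcp_pos: [0.5673, -0.0371, 0.153]
eef_rot: [[-0.969, 0.247, -0.002], [0.247, 0.969, -0.003], [0.001, -0.003, -1.0]]
ft_force: [-0.2, 0.3, 0.3]
gripper_width: 0.0753
time_s: 12.85
tcp_pos: [0.4515, 0.185, 0.151]
eef_rot: [[-0.996, -0.089, -0.002], [-0.089, 0.996, -0.003], [0.003, -0.003, -1.0]]
ft_force: [0.8, -1.0, 0.1]
gripper_width: 0.0468
12.95 [0.4519376  0.18405208 0.15083935] [[-0.99623453 -0.0866629  -0.00250881]
 [-0.08665536  0.99623391 -0.00297468]
 [ 0.00275715 -0.00274608 -0.99999243]] [  2.83694376  13.93797062 -36.87155537 116.78521679  10.5525649
  52.67359611  55.279264  ]
```

View pics/g_s.png

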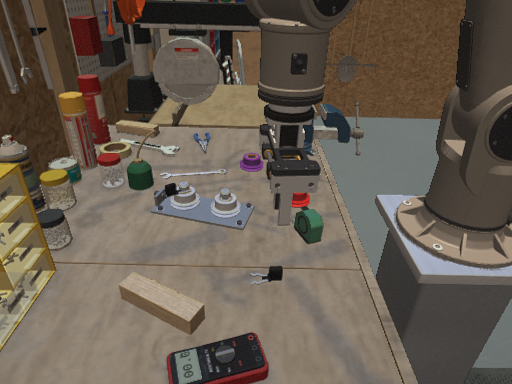

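View pics/g_t.png

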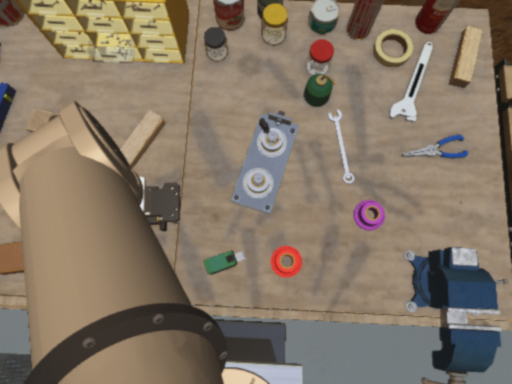

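```bash
python3 - <<'E'
from h import *
# apply bias corrections? known: pulley true (.5096,-.1833) bush centre px top (319.1,207.7), side (248.56,174.8)
print('resid pulley',proj('top',np.array([.5096,-.1833,.036])),proj('side',np.array([.5096,-.1833,.036])))
print('resid tip',proj('top',np.array([.567,-.0377,.071])),'258.6,178.2',proj('side',np.array([.567,-.0377,.071])),'224.6,190.3')
t=cv2.imread('pics/top0.png')[195:245,144:184];s=cv2.imread('pics/side0.png')[255:295,235:295]
for n,im,k in(('t',t,14),('s',s,12)): cv2.imwrite(f'pics/z{n}.png',cv2.resize(im,None,fx=k,fy=k,interpolation=cv2.INTER_CUBIC))
E
```

```text
resid pulley [317.83 207.48] [248.92 174.85]
resid tip [258.08 177.34] 258.6,178.2 [224.91 189.75] 224.6,190.3
```

View pics/zt.png

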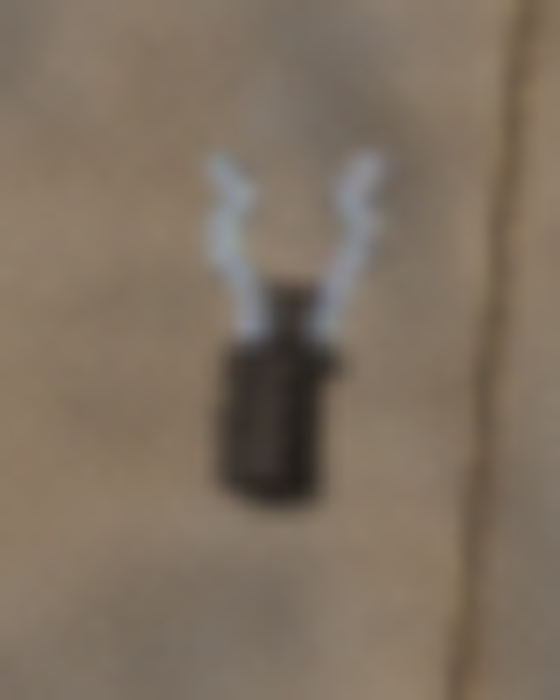

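View pics/zs.png

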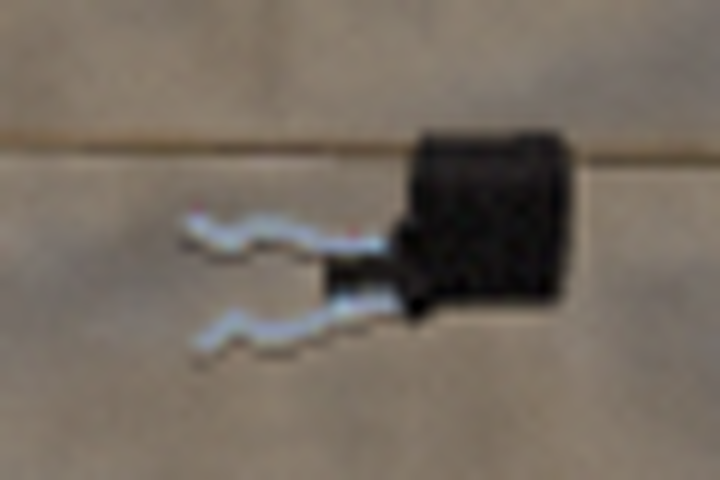

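```bash
python3 -m creep '[{"dx":0,"dy":0,"dz":0.1,"ax":-0.0018,"ay":-0.0018,"az":0},{"dx":0,"dy":0,"dz":0.2,"ax":-0.0018,"ay":-0.0018,"az":0},{"dx":0,"dy":0,"dz":0.26,"ax":-0.0018,"ay":-0.0018,"az":0},{"dx":0,"dy":0,"dz":0.292,"ax":-0.0018,"ay":-0.0018,"az":0},{"dx":0,"dy":0,"dz":0.292,"ax":-0.0018,"ay":-0.0018,"az":0}]' 0.5 6
python3 -m creep '[{"dx":0,"dy":0,"dz":0,"ax":0,"ay":0,"az":0},{"dx":0,"dy":0,"dz":0,"ax":0,"ay":0,"az":0},{"dx":0,"dy":0,"dz":0,"ax":0,"ay":0,"az":0},{"dx":0,"dy":0,"dz":0,"ax":0,"ay":0,"az":0},{"dx":0,"dy":0,"dz":0,"ax":0,"ay":0,"az":0}]' 0.05 6
```

```text
time_s: 13.58
tcp_pos: [0.451, 0.1842, 0.0045]
eef_rot: [[-0.996, -0.088, -0.001], [-0.088, 0.996, -0.0], [0.001, 0.0, -1.0]]
ft_force: [0.1, -0.6, 0.7]
gripper_width: 0.0471
time_s: 14.2
tcp_pos: [0.4513, 0.1849, 0.0053]
eef_rot: [[-0.996, -0.088, 0.001], [-0.088, 0.996, 0.0], [-0.001, 0.0, -1.0]]
ft_force: [-1.6, -0.3, 7.4]
gripper_width: 0.0121
```

```bash
python3 -m creep '[{"dx":0,"dy":0,"dz":0,"ax":0,"ay":0,"az":0},{"dx":0,"dy":0,"dz":0,"ax":0,"ay":0,"az":0},{"dx":0,"dy":0,"dz":0,"ax":0,"ay":0,"az":0}]' 0.05 40;python3 - <<'E'
from h import *
a=imaging.capture('side');print(env.sense()['moment'],env.sense()['ft_force'])
cv2.imwrite('pics/h.png',cv2.resize(a[200:300,230:310],None,fx=6,fy=6,interpolation=cv2.INTER_CUBIC)[...,::-1])
E
```

```text
time_s: 14.58
tcp_pos: [0.4514, 0.1849, 0.0053]
eef_rot: [[-0.996, -0.088, 0.001], [-0.088, 0.996, 0.0], [-0.001, 0.0, -1.0]]
ft_force: [-2.0, -0.7, 7.8]
gripper_width: 0.0117
[-0.26334554  0.21606128  0.01601404] [-0.95631581 -1.78298385  7.08396433]
```

View pics/h.png

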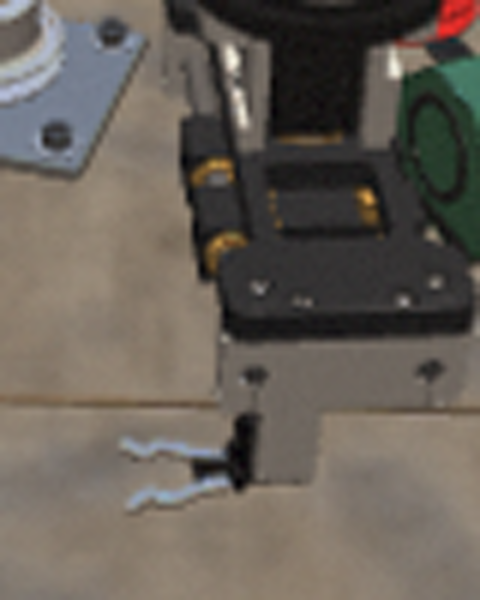

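```bash
python3 -m creep '[{"dx":0,"dy":0,"dz":-0.003,"ax":0,"ay":0,"az":0},{"dx":0,"dy":0,"dz":-0.003,"ax":0,"ay":0,"az":0}]' 0.05 40
python3 -m creep '[{"dx":0,"dy":0,"dz":-0.04,"ax":0,"ay":0,"az":0},{"dx":0,"dy":0,"dz":-0.1,"ax":0,"ay":0,"az":0},{"dx":0,"dy":0,"dz":-0.2,"ax":0,"ay":0,"az":0},{"dx":0,"dy":0,"dz":-0.2,"ax":0,"ay":0,"az":0}]' 0.05 40
python3 - <<'E'
from h import *
a=imaging.capture('side');s=env.sense();print(s['moment'],s['ft_force'],s['tcp_pos'])
cv2.imwrite('pics/i.png',cv2.resize(a[160:260,230:310],None,fx=6,fy=6,interpolation=cv2.INTER_CUBIC)[...,::-1])
E
```

```text
time_s: 14.88
tcp_pos: [0.4511, 0.1849, 0.0065]
eef_rot: [[-0.996, -0.088, 0.0], [-0.088, 0.996, 0.001], [-0.0, 0.0, -1.0]]
ft_force: [-1.1, 0.1, -0.4]
gripper_width: 0.0118
time_s: 15.38
tcp_pos: [0.4528, 0.1856, 0.1095]
eef_rot: [[-0.996, -0.088, 0.005], [-0.088, 0.996, 0.002], [-0.005, 0.001, -1.0]]
ft_force: [1.2, -0.7, -0.7]
gripper_width: 0.012
[ 0.00491856  0.02064465 -0.04398491] [-0.18120536 -0.75902827 -1.45670041] [0.45196798 0.18489841 0.10775447]
```

View pics/i.png

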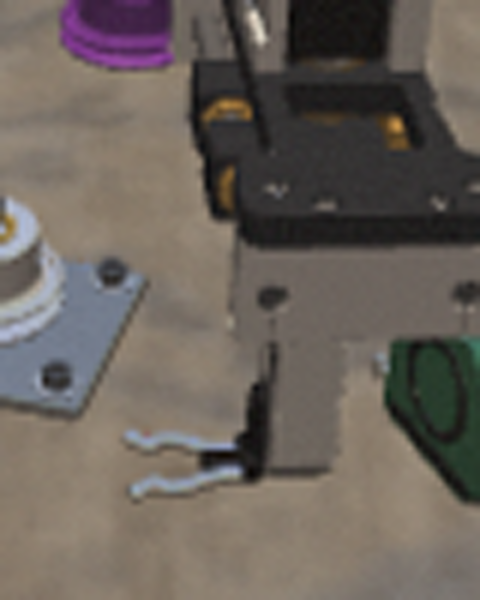

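```bash
python3 - <<'E'
from h import *
f=lambda u,v:(230+(u+.5)/6-.5,160+(v+.5)/6-.5)
for n,p in(('far',(129,436)),('near',(135,492)),('nose',(201,459))): print(n,plane('side',f(*p),.105))
print(proj('side',np.array([.452-.0044,.1849-.0004,.105])))
E
```

```text
far [0.5027 0.1738 0.105 ]
near [0.5007 0.2013 0.105 ]
nose [0.4805 0.1845 0.105 ]
[280.9  236.48]
```

```bash
python3 -m creep '[{"dx":-0.027,"dy":-0.464,"dz":0,"ax":0,"ay":0,"az":0},{"dx":-0.027,"dy":-0.464,"dz":0,"ax":0,"ay":0,"az":0},{"dx":-0.027,"dy":-0.464,"dz":0,"ax":0,"ay":0,"az":0},{"dx":-0.027,"dy":-0.464,"dz":0,"ax":0,"ay":0,"az":0},{"dx":-0.027,"dy":-0.464,"dz":0,"ax":0,"ay":0,"az":0},{"dx":-0.027,"dy":-0.464,"dz":0,"ax":0,"ay":0,"az":0}]' 0.05 40
python3 - <<'E'
from h import *
a=imaging.capture('side');s=env.sense();print(s['moment'],s['ft_force'],s['tcp_pos'],s['eef_rot'],s['qpos'])
cv2.imwrite('pics/j.png',cv2.resize(a[130:230,190:310],None,fx=6,fy=6,interpolation=cv2.INTER_CUBIC)[...,::-1])
E
```

```text
time_s: 16.18
tcp_pos: [0.4844, -0.0445, 0.1056]
eef_rot: [[-0.996, -0.089, -0.001], [-0.089, 0.996, 0.001], [0.001, 0.001, -1.0]]
ft_force: [-0.5, 0.4, -0.4]
gripper_width: 0.0121
[ 0.04930277  0.00089885 -0.0142479 ] [-0.16924324  0.26460423  0.75924809] [ 0.48457361 -0.04399199  0.10576098] [[-9.95965701e-01 -8.97308479e-02 -8.35202247e-04]
 [-8.97316224e-02  9.95965537e-01  9.41253623e-04]
 [ 7.47373169e-04  1.01240038e-03 -9.99999208e-01]] [ 24.43000012  16.58808172 -30.74626745 119.61842012  11.49893816
  46.64477779  81.93417076]
```

View pics/j.png

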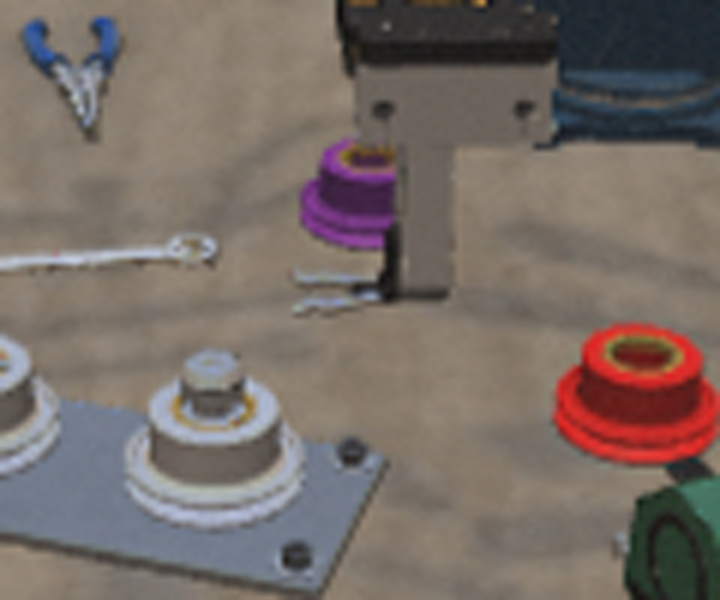

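```bash
python3 -m creep '[{"dx":0,"dy":-0.002,"dz":0.05,"ax":0,"ay":0,"az":0},{"dx":0,"dy":-0.002,"dz":0.08,"ax":0,"ay":0,"az":0},{"dx":0,"dy":-0.002,"dz":0.098,"ax":0,"ay":0,"az":0},{"dx":0,"dy":-0.002,"dz":0.098,"ax":0,"ay":0,"az":0},{"dx":0,"dy":-0.002,"dz":0.098,"ax":0,"ay":0,"az":0}]' 0.05 40
python3 - <<'E'
from h import *
a=imaging.capture('side');s=env.sense();print(s['moment'],s['ft_force'],s['tcp_pos'],s['eef_rot'])
cv2.imwrite('pics/k.png',cv2.resize(a[150:230,190:290],None,fx=8,fy=7,interpolation=cv2.INTER_CUBIC)[...,::-1])
E
```

```text
time_s: 16.85
tcp_pos: [0.4855, -0.0459, 0.0578]
eef_rot: [[-0.996, -0.089, 0.001], [-0.089, 0.996, 0.0], [-0.001, 0.0, -1.0]]
ft_force: [-0.4, 0.2, -0.5]
gripper_width: 0.0118
[ 0.07859075 -0.00037501  0.02384935] [ 0.37109103  0.29585143 -0.54770111] [ 0.4855072  -0.04599288  0.05789517] [[-9.96071024e-01 -8.85523096e-02  1.00159034e-03]
 [-8.85519971e-02  9.96071493e-01  3.52253770e-04]
 [-1.02884847e-03  2.62176949e-04 -9.99999436e-01]]
```

View pics/k.png

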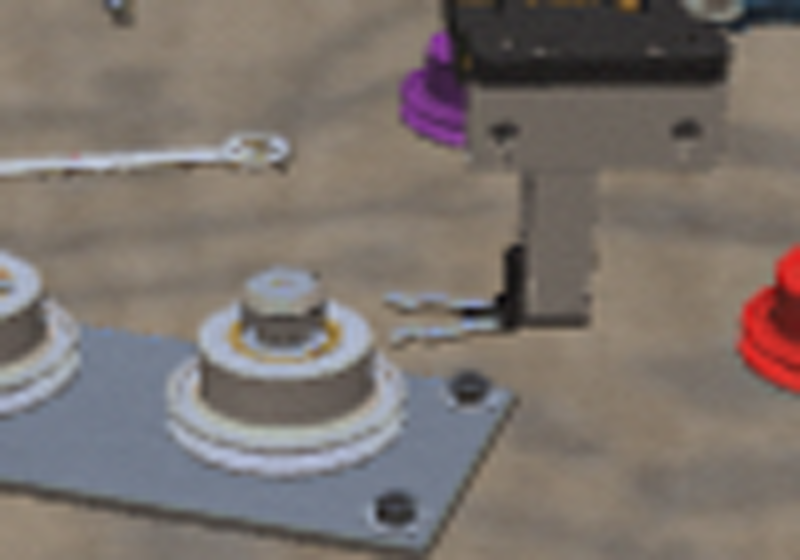

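```bash
python3 -m creep '[{"dx":0,"dy":0.0015,"dz":0.003,"ax":0,"ay":0,"az":0},{"dx":-0.015,"dy":0.0015,"dz":0.003,"ax":0,"ay":0,"az":0},{"dx":-0.03,"dy":0.0015,"dz":0.003,"ax":0,"ay":0,"az":0},{"dx":-0.036,"dy":0.0015,"dz":0.003,"ax":0,"ay":0,"az":0},{"dx":-0.036,"dy":0.0015,"dz":0.003,"ax":0,"ay":0,"az":0}]' 0.05 40
python3 - <<'E'
from h import *
P=[]
for i in range(3):
    a=imaging.capture('side');s=env.sense();P.append(s['tcp_pos']);print(s['ft_force'],s['tcp_pos'])
p=np.mean(P,0);d=np.array([.567,-.0377])-p[:2];u=np.array([.996,.0886]);print('along',d@u,'perp',d@[-.0886,.996],'z',p[2])
cv2.imwrite('pics/l.png',cv2.resize(a[150:230,190:290],None,fx=8,fy=7,interpolation=cv2.INTER_CUBIC)[...,::-1])
E
```

```text
time_s: 17.52
tcp_pos: [0.5032, -0.0436, 0.0558]
eef_rot: [[-0.996, -0.089, 0.0], [-0.089, 0.996, 0.001], [-0.0, 0.001, -1.0]]
ft_force: [-0.2, -0.8, 0.2]
gripper_width: 0.0116
[ 0.35453344 -0.25094592  0.08673598] [ 0.50289195 -0.04367255  0.0557401 ]
[ 1.02641289 -0.33143223 -0.39562905] [ 0.50283131 -0.04371577  0.05579726]
[-1.13497077 -0.25905814 -0.58326395] [ 0.50277175 -0.04375362  0.05581948]
along 0.06444449249905661 perp 0.0003046113657181767 z 0.055785612334070256
```

View pics/l.png

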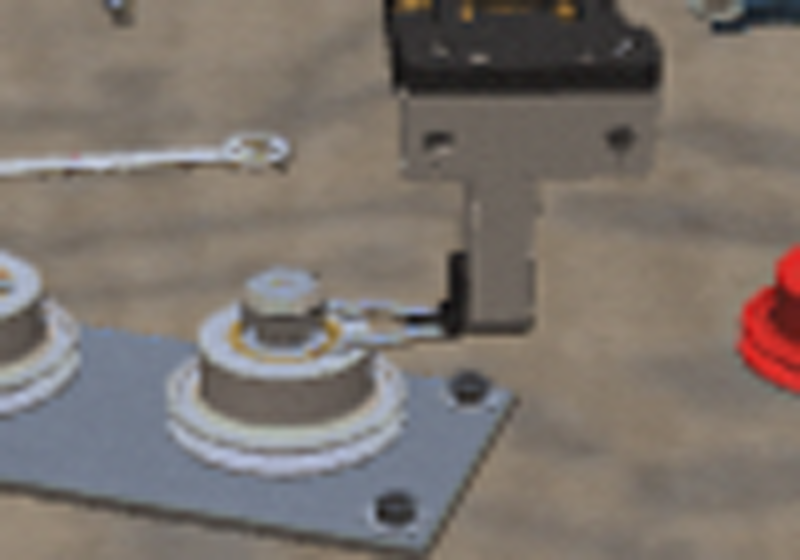

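```bash
python3 -m creep '[{"dx":-0.01,"dy":0.0005,"dz":0,"ax":0,"ay":0,"az":0},{"dx":-0.02,"dy":0.0005,"dz":0,"ax":0,"ay":0,"az":0},{"dx":-0.026,"dy":0.0005,"dz":0,"ax":0,"ay":0,"az":0},{"dx":-0.026,"dy":0.0005,"dz":0,"ax":0,"ay":0,"az":0}]' 0.05 60
python3 - <<'E'
from h import *
P=[]
for i in range(2):
    a=imaging.capture('side');s=env.sense();P.append(s['tcp_pos']);print(s['ft_force'],s['moment'])
p=np.mean(P,0);d=np.array([.567,-.0377])-p[:2];u=np.array([.996,.0886]);print('along',d@u,'perp',d@[-.0886,.996],'z',p[2])
cv2.imwrite('pics/m.png',cv2.resize(a[150:230,190:290],None,fx=8,fy=7,interpolation=cv2.INTER_CUBIC)[...,::-1])
E
```

```text
time_s: 18.18
tcp_pos: [0.5161, -0.0422, 0.0558]
eef_rot: [[-0.996, -0.089, 0.0], [-0.089, 0.996, 0.001], [-0.0, 0.001, -1.0]]
ft_force: [-0.7, -0.3, -2.0]
gripper_width: 0.0117
[-0.79539582 -0.85589596  0.39594361] [0.00066285 0.02945084 0.04249864]
[ 0.5801197  -0.00994489 -0.02073798] [-0.00201481  0.06525497 -0.00897687]
along 0.05134984240958733 perp 5.565448155014998e-05 z 0.05581458761151656
```

View pics/m.png

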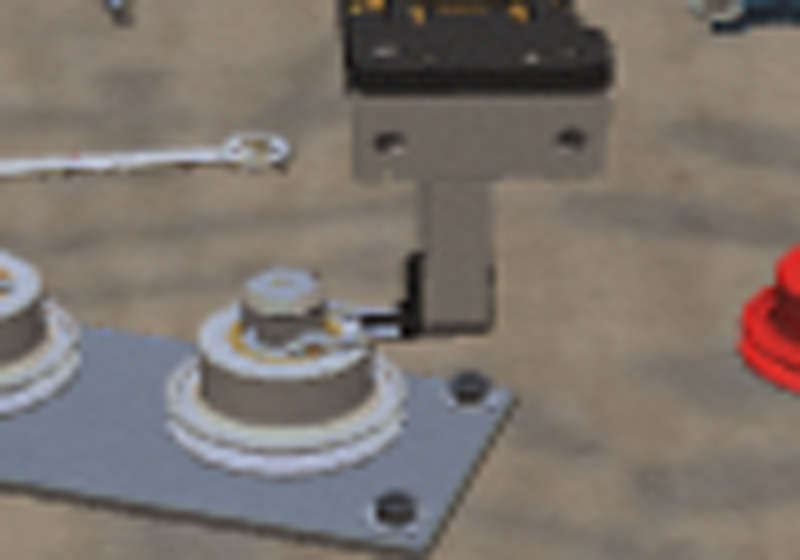

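```bash
python3 -m creep '[{"dx":-0.003,"dy":0,"dz":0,"ax":0,"ay":0,"az":0},{"dx":-0.006,"dy":0,"dz":0,"ax":0,"ay":0,"az":0},{"dx":-0.006,"dy":0,"dz":0,"ax":0,"ay":0,"az":0}]' 0.05 60
python3 -m creep '[{"dx":-0.002,"dy":0,"dz":0,"ax":0,"ay":0,"az":0},{"dx":-0.004,"dy":0,"dz":0,"ax":0,"ay":0,"az":0},{"dx":-0.004,"dy":0,"dz":0,"ax":0,"ay":0,"az":0}]'
```

```text
time_s: 18.65
tcp_pos: [0.5183, -0.0421, 0.0556]
eef_rot: [[-0.996, -0.088, -0.001], [-0.088, 0.996, 0.0], [0.001, 0.0, -1.0]]
ft_force: [-4.4, -1.2, -0.2]
gripper_width: 0.0116
time_s: 19.02
tcp_pos: [0.5192, -0.0421, 0.0553]
eef_rot: [[-0.996, -0.088, -0.003], [-0.088, 0.996, 0.0], [0.003, 0.0, -1.0]]
ft_force: [-9.4, 0.5, 0.4]
gripper_width: 0.0115
```

```bash
python3 -m creep '[{"dx":-0.002,"dy":0,"dz":0,"ax":0,"ay":0,"az":0},{"dx":-0.002,"dy":0,"dz":0,"ax":0,"ay":0,"az":0}]'
python3 -m creep '[{"dx":-0.002,"dy":0,"dz":0,"ax":0,"ay":0,"az":0},{"dx":-0.002,"dy":0,"dz":0,"ax":0,"ay":0,"az":0}]'
python3 -m creep '[{"dx":-0.002,"dy":0,"dz":0,"ax":0,"ay":0,"az":0},{"dx":-0.002,"dy":0,"dz":0,"ax":0,"ay":0,"az":0}]'
```

```text
time_s: 19.27
tcp_pos: [0.5198, -0.042, 0.0552]
eef_rot: [[-0.996, -0.088, -0.004], [-0.088, 0.996, -0.0], [0.004, 0.0, -1.0]]
ft_force: [-11.3, -0.7, 1.5]
gripper_width: 0.0116
time_s: 19.52
tcp_pos: [0.5205, -0.042, 0.0552]
eef_rot: [[-0.996, -0.088, -0.004], [-0.088, 0.996, -0.0], [0.004, 0.0, -1.0]]
ft_force: [-13.1, -1.1, 3.4]
gripper_width: 0.0114
time_s: 19.77
tcp_pos: [0.5214, -0.0419, 0.0552]
eef_rot: [[-0.996, -0.088, -0.004], [-0.088, 0.996, -0.0], [0.004, 0.0, -1.0]]
ft_force: [-12.2, 0.0, 3.5]
gripper_width: 0.0113
```

```bash
python3 -m creep '[{"dx":-0.002,"dy":0,"dz":-0.001,"ax":0,"ay":0,"az":0},{"dx":-0.002,"dy":0,"dz":-0.001,"ax":0,"ay":0,"az":0}]'
python3 -m creep '[{"dx":-0.002,"dy":0,"dz":0,"ax":0,"ay":0,"az":0},{"dx":-0.002,"dy":0,"dz":0,"ax":0,"ay":0,"az":0}]'
python3 -m creep '[{"dx":-0.002,"dy":0,"dz":0,"ax":0,"ay":0,"az":0},{"dx":-0.002,"dy":0,"dz":0,"ax":0,"ay":0,"az":0}]'
```

```text
time_s: 20.02
tcp_pos: [0.5226, -0.0418, 0.0556]
eef_rot: [[-0.996, -0.088, -0.004], [-0.088, 0.996, -0.0], [0.004, 0.0, -1.0]]
ft_force: [-10.8, 0.3, -0.2]
gripper_width: 0.0116
time_s: 20.27
tcp_pos: [0.526, -0.0414, 0.0563]
eef_rot: [[-0.996, -0.088, 0.0], [-0.088, 0.996, 0.001], [-0.001, 0.001, -1.0]]
ft_force: [6.2, -0.2, -1.6]
gripper_width: 0.0116
time_s: 20.52
tcp_pos: [0.5293, -0.0411, 0.0569]
eef_rot: [[-0.996, -0.089, 0.005], [-0.089, 0.996, 0.001], [-0.005, 0.001, -1.0]]
ft_force: [10.8, 0.8, -9.8]
gripper_width: 0.0115
```

```bash
python3 -m creep '[{"dx":-0.001,"dy":0,"dz":0.001,"ax":0,"ay":0,"az":0},{"dx":-0.001,"dy":0,"dz":0.001,"ax":0,"ay":0,"az":0}]'
python3 - <<'E'
from h import *
P=[]
for i in range(2):
    a=imaging.capture('side');s=env.sense();P.append(s['tcp_pos']);print(s['ft_force'],s['moment'])
p=np.mean(P,0);d=np.array([.567,-.0377])-p[:2];u=np.array([.996,.0886]);print('along',d@u,'perp',d@[-.0886,.996],'z',p[2])
cv2.imwrite('pics/n.png',cv2.resize(a[150:230,190:290],None,fx=8,fy=7,interpolation=cv2.INTER_CUBIC)[...,::-1])
E
```

```text
time_s: 20.78
tcp_pos: [0.5301, -0.041, 0.0567]
eef_rot: [[-0.996, -0.088, 0.005], [-0.088, 0.996, 0.001], [-0.005, 0.001, -1.0]]
ft_force: [8.7, 0.3, -4.4]
gripper_width: 0.0113
[ 8.68438512  0.11794327 -4.18606334] [ 0.05030605 -2.12974713 -0.0265472 ]
[ 8.96582194  0.38715873 -3.4597589 ] [ 0.07020517 -2.07450977 -0.03770574]
along 0.037090468003913385 perp 3.599293276367846e-05 z 0.056744786258083796
```

View pics/n.png

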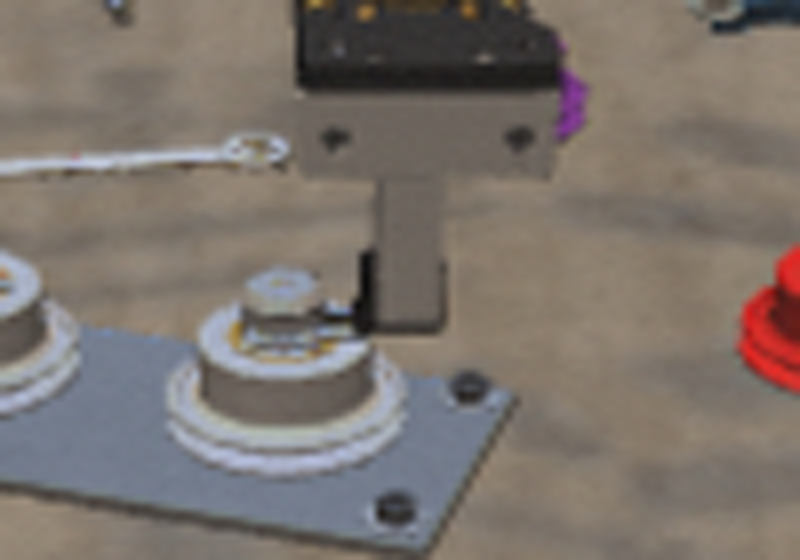

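```bash
python3 -m creep '[{"dx":-0.001,"dy":0,"dz":0.0005,"ax":0,"ay":0,"az":0},{"dx":-0.002,"dy":0,"dz":0.001,"ax":0,"ay":0,"az":0},{"dx":-0.002,"dy":0,"dz":0.001,"ax":0,"ay":0,"az":0}]'
python3 -m creep '[{"dx":-0.001,"dy":0,"dz":0,"ax":0,"ay":0,"az":0},{"dx":-0.001,"dy":0,"dz":0,"ax":0,"ay":0,"az":0}]'
python3 -m creep '[{"dx":-0.001,"dy":0,"dz":0,"ax":0,"ay":0,"az":0},{"dx":-0.001,"dy":0,"dz":0,"ax":0,"ay":0,"az":0}]'
```

```text
time_s: 21.25
tcp_pos: [0.5304, -0.041, 0.0561]
eef_rot: [[-0.996, -0.088, 0.004], [-0.088, 0.996, 0.001], [-0.004, 0.001, -1.0]]
ft_force: [7.0, 1.0, -0.6]
gripper_width: 0.0114
time_s: 21.5
tcp_pos: [0.5305, -0.041, 0.056]
eef_rot: [[-0.996, -0.089, 0.003], [-0.089, 0.996, 0.001], [-0.003, 0.001, -1.0]]
ft_force: [5.4, -0.2, -1.4]
gripper_width: 0.0116
time_s: 21.75
tcp_pos: [0.5306, -0.041, 0.0558]
eef_rot: [[-0.996, -0.088, 0.002], [-0.088, 0.996, 0.001], [-0.002, 0.0, -1.0]]
ft_force: [6.3, 0.4, -0.0]
gripper_width: 0.0118
```

```bash
python3 -m creep '[{"dx":-0.001,"dy":0,"dz":0,"ax":0,"ay":0,"az":0},{"dx":-0.002,"dy":0,"dz":0,"ax":0,"ay":0,"az":0},{"dx":-0.002,"dy":0,"dz":0,"ax":0,"ay":0,"az":0}]'
python3 -m creep '[{"dx":-0.001,"dy":0,"dz":0,"ax":0,"ay":0,"az":0},{"dx":-0.002,"dy":0,"dz":0,"ax":0,"ay":0,"az":0},{"dx":-0.002,"dy":0,"dz":0,"ax":0,"ay":0,"az":0}]'
```

```text
time_s: 22.12
tcp_pos: [0.5307, -0.041, 0.0555]
eef_rot: [[-0.996, -0.089, 0.001], [-0.089, 0.996, 0.001], [-0.001, 0.0, -1.0]]
ft_force: [5.3, 0.9, -0.6]
gripper_width: 0.0117
time_s: 22.5
tcp_pos: [0.531, -0.041, 0.0552]
eef_rot: [[-0.996, -0.089, -0.001], [-0.089, 0.996, 0.0], [0.001, 0.0, -1.0]]
ft_force: [2.4, -0.4, 1.4]
gripper_width: 0.0115
```

```bash
python3 -m creep '[{"dx":-0.001,"dy":0,"dz":-0.0005,"ax":0,"ay":0,"az":0},{"dx":-0.002,"dy":0,"dz":-0.0005,"ax":0,"ay":0,"az":0},{"dx":-0.002,"dy":0,"dz":-0.0005,"ax":0,"ay":0,"az":0}]'
python3 -m creep '[{"dx":-0.001,"dy":0,"dz":0,"ax":0,"ay":0,"az":0},{"dx":-0.002,"dy":0,"dz":0,"ax":0,"ay":0,"az":0},{"dx":-0.002,"dy":0,"dz":0,"ax":0,"ay":0,"az":0}]'
python3 - <<'E'
from h import *
a=imaging.capture('side');s=env.sense();print(s['ft_force'],s['moment'])
cv2.imwrite('pics/o.png',cv2.resize(a[150:230,190:290],None,fx=8,fy=7,interpolation=cv2.INTER_CUBIC)[...,::-1])
E
```

```text
time_s: 22.88
tcp_pos: [0.5312, -0.041, 0.0553]
eef_rot: [[-0.996, -0.088, -0.002], [-0.088, 0.996, 0.0], [0.002, 0.0, -1.0]]
ft_force: [-5.2, 0.3, 1.8]
gripper_width: 0.0119
time_s: 23.25
tcp_pos: [0.5313, -0.041, 0.0551]
eef_rot: [[-0.996, -0.088, -0.004], [-0.088, 0.996, -0.0], [0.004, 0.0, -1.0]]
ft_force: [-10.1, -0.5, 4.3]
gripper_width: 0.0113
[-9.68533909 -0.14644907  5.45515591] [-0.10555055  2.35497866  0.00402173]
```

View pics/o.png

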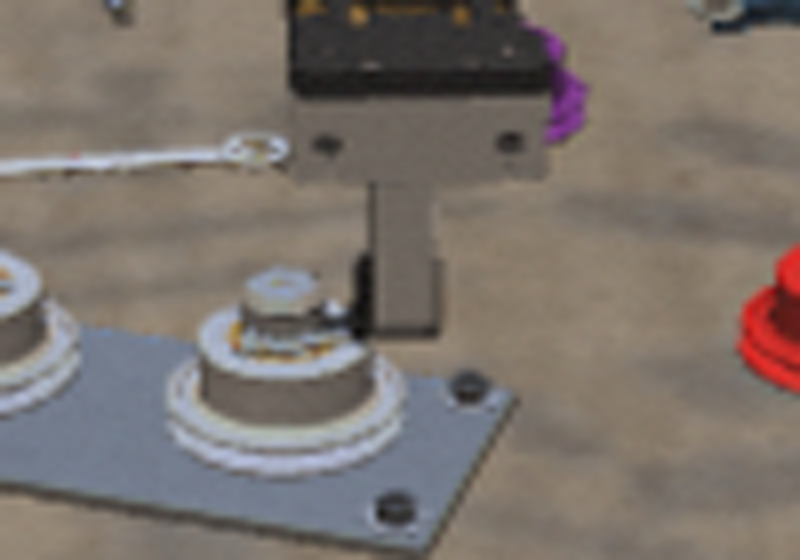

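```bash
python3 -m creep '[{"dx":0.002,"dy":0,"dz":-0.0005,"ax":0,"ay":0,"az":0},{"dx":0.003,"dy":0,"dz":-0.001,"ax":0,"ay":0,"az":0},{"dx":0.003,"dy":0,"dz":-0.001,"ax":0,"ay":0,"az":0}]'
python3 -m creep '[{"dx":0,"dy":0,"dz":0,"ax":0,"ay":0,"az":0},{"dx":0,"dy":0,"dz":0,"ax":0,"ay":0,"az":0},{"dx":0,"dy":0,"dz":0,"ax":0,"ay":0,"az":0},{"dx":0,"dy":0,"dz":0,"ax":0,"ay":0,"az":0}]' 0.45
python3 -m creep '[{"dx":0,"dy":0,"dz":-0.02,"ax":0,"ay":0,"az":0},{"dx":0,"dy":0,"dz":-0.1,"ax":0,"ay":0,"az":0},{"dx":0,"dy":0,"dz":-0.2,"ax":0,"ay":0,"az":0},{"dx":0.2,"dy":0.2,"dz":-0.2,"ax":0,"ay":0,"az":0},{"dx":0.2,"dy":0.4,"dz":-0.2,"ax":0,"ay":0,"az":0},{"dx":0.2,"dy":0.5,"dz":-0.2,"ax":0,"ay":0,"az":0},{"dx":0.2,"dy":0.5,"dz":-0.2,"ax":0,"ay":0,"az":0}]'
python3 - <<'E'
from h import *
a=imaging.capture('side');b=imaging.capture('top');s=env.sense();print(s['ft_force'],s['tcp_pos'])
cv2.imwrite('pics/p.png',np.hstack([cv2.resize(a[160:230,140:260],(480,560) if 0 else (600,350)),cv2.resize(b[110:230,220:320],(200,350))])[...,::-1])
cv2.imwrite('pics/p2.png',cv2.resize(b[110:220,225:305],None,fx=5,fy=5,interpolation=cv2.INTER_CUBIC)[...,::-1])
cv2.imwrite('pics/p3.png',a[...,::-1])
E
```

```text
time_s: 23.68
tcp_pos: [0.5312, -0.041, 0.0559]
eef_rot: [[-0.996, -0.088, -0.001], [-0.088, 0.996, 0.0], [0.001, 0.0, -1.0]]
ft_force: [-6.0, -1.3, 0.3]
gripper_width: 0.0117
time_s: 24.18
tcp_pos: [0.532, -0.0409, 0.0562]
eef_rot: [[-0.996, -0.088, 0.001], [-0.088, 0.996, 0.001], [-0.001, 0.0, -1.0]]
ft_force: [-0.3, -0.1, -1.2]
gripper_width: 0.0423
time_s: 25.05
tcp_pos: [0.4177, 0.1761, 0.1572]
eef_rot: [[-0.996, -0.088, 0.002], [-0.088, 0.996, 0.0], [-0.002, 0.0, -1.0]]
ft_force: [1.9, 0.6, 0.5]
gripper_width: 0.0424
[ 0.72021483 -0.41368735  0.13454857] [0.41636692 0.18037837 0.15745997]
```

View pics/p.png

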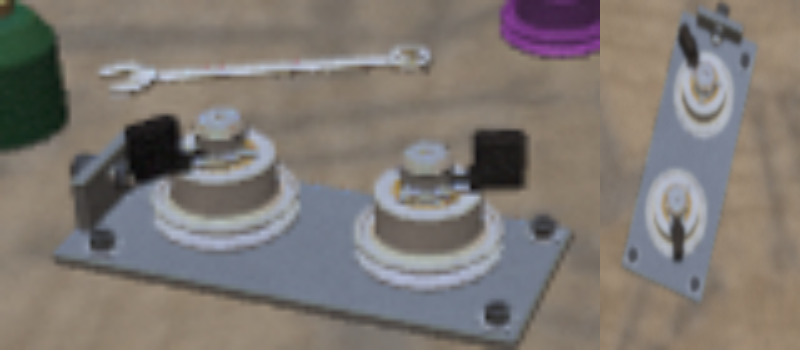

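View pics/p2.png

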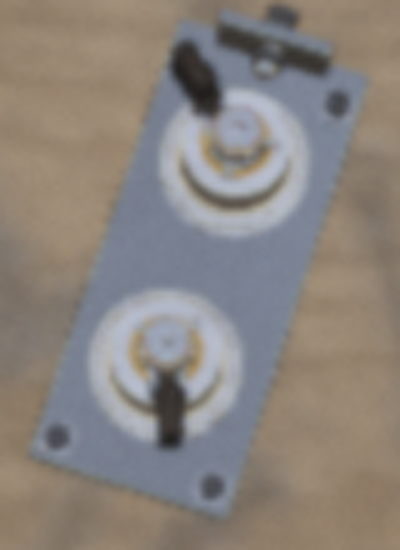

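```bash
python3 -m creep '[{"dx":0,"dy":0,"dz":0,"ax":0,"ay":0,"az":0},{"dx":0,"dy":0,"dz":0,"ax":0,"ay":0,"az":0}]'; python3 - <<'E'
import cv2,numpy as np
a=cv2.imread('pics/side0.png').astype(int);b=cv2.imread('pics/p3.png').astype(int)
for n,(x0,y0,x1,y1) in {'offcut':(110,265,215,335),'tape':(290,205,328,245)}.items(): print(n,np.abs(a-b)[y0:y1,x0:x1].mean())
from station import close_job; print(close_job())
E
```

```text
time_s: 25.4
tcp_pos: [0.4188, 0.1734, 0.1564]
eef_rot: [[-0.996, -0.087, 0.0], [-0.087, 0.996, 0.0], [-0.0, 0.0, -1.0]]
ft_force: [-0.1, -0.0, 0.5]
gripper_width: 0.0424
offcut 3.269569160997732
tape 7.133333333333334
the job is handed in; nothing more can be done
None
```

The pulley is on the bare spindle's shoulder and the clip is snapped into the groove above its hub. I handed the job in at about 25 s; it reported no verdict.

**Pulley:** I gripped the hub in two directions about 90° apart to centre it in the jaws, then lowered it. Side force rose to about 7 N on the way down. A shift of roughly 1.5 mm sideways cleared it. The pulley met the shoulder at about 4 N, with the tool height within 0.5 mm of what full depth should give.

**Clip:** Pushing peaked at about 13 N, then the clip snapped and pulled itself in. I pushed on to a firm stop at about 10 N at the wrist, released it and lifted clear. Vertical wrist force on the clip reached about 10 N just after the snap, when the wire pressed on the upper wall, and no more than about 5.5 N downwards on the hub.

**Last checks:** Both pictures show the clip flat in the groove with its grip out over the rim, matching the finished pulley. The wrist force was near zero with the gripper well away. I did not measure the eye-to-axis distance in the last pictures. That it is home rests on the hard stop and on the tool stopping about 36 mm short of the spindle's axis, as it should.

**Less certain:**
- **Joint 7:** it came within 0.1° of its limit while I turned the gripper round the pulley; no reading showed it past the limit.
- **Bench contact:** closing on the clip pressed it or the fingertips onto the bench with about 8 N.
- **Other things:** no contact was seen with the offcut or tape measure. I checked them only by comparing the first and last side pictures, which differed little.

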